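Offer the missing castor up to the upturned plant dolly

TASK

Make the bare corner of this upturned plant dolly ready for its missing castor: first put the two wood chips that lie on it into the open crate. Then pick up the loose castor and hold it wheel up, level and still, hovering about 15 mm clear of the bare corner with the four holes of its plate over the four threaded inserts, so that I can slip a rubber pad underneath and start the screws. Finish while still holding it there, and leave the tray of screws, the vase, the spanner and the rubber pads where they are.

Things in the scene. Friction and masses are not known exactly. Their poses are not given: they have to be found in the camera images.
- dolly: 320 mm square wooden plant dolly, upside down, fixed on the bench: brown slats along its y, on them two pale battens along its x (76 mm wide, centred at y = +-110 mm, upper face 42 mm above the bench). Castors stand wheel up to 114 mm at x,y = (-110, 110), (110, 110), (110, -110) mm; the corner (-110, -110) is bare. Origin: centre of its underside; z up
- bare_corner (a point): the mounting place on the bare corner of the dolly: the middle of the four inserts, on the upper face of the batten, at (-110, -110, 42) mm in the dolly's frame, with the dolly's axes; x is the rolling direction and the long way of the castor's plate
- insert0 (a point): mouth of a threaded brass insert (about 12 mm round with a 6 mm bore), flush with the batten's upper face, at (29, 20) mm from bare_corner
- insert1 (a point): mouth of a threaded brass insert (about 12 mm round with a 6 mm bore), flush with the batten's upper face, at (-29, 20) mm from bare_corner
- insert2 (a point): mouth of a threaded brass insert (about 12 mm round with a 6 mm bore), flush with the batten's upper face, at (-29, -20) mm from bare_corner
- insert3 (a point): mouth of a threaded brass insert (about 12 mm round with a 6 mm bore), flush with the batten's upper face, at (29, -20) mm from bare_corner
- castor: the loose castor, 0.26 to 0.43 kg, standing on the bench plate down, wheel up, 72 mm high. Steel plate 80 (its x) x 60 (its y) x 4 mm with four 12 mm holes, a fork and a wheel on it. It does not swivel; turned by half a turn it is the same. Origin: centre of the plate's underside; z from plate to wheel
- castor_axle (a point): axle of the loose castor, along its y, 42 mm above its origin. Flat fork cheeks, outer faces 32 mm apart (y = +-16 mm), 26 mm wide along x (46 mm in their lowest 12 mm), reach 55 mm above the plate's underside; black wheel 60 mm in diameter, 22 mm wide. Gripping the cheeks holds it firmly; gripped by the freely turning wheel it can swing about the axle
- plate_hole0 (a point): centre of a hole of the castor's plate, at its underside, at (29, 20) mm in the castor's frame
- plate_hole1 (a point): centre of a hole of the castor's plate, at its underside, at (-29, 20) mm in the castor's frame
- plate_hole2 (a point): centre of a hole of the castor's plate, at its underside, at (-29, -20) mm in the castor's frame
- plate_hole3 (a point): centre of a hole of the castor's plate, at its underside, at (29, -20) mm in the castor's frame
- chip0: loose chunky wood chip with bark on top, 42 (its x) x 22 (its y) x 17 mm high, about 12 g; lies flat on the bare corner's batten. Origin: centre of its underside; z up
- chip1: loose chunky wood chip with bark on top, 42 (its x) x 22 (its y) x 17 mm high, about 12 g; lies flat on the bare corner's batten. Origin: centre of its underside; z up
- crate: small open red plastic crate for waste, 200 (its x) x 150 (its y) x 75 mm high outside, walls and floor 4 to 5 mm thick, with a rim that stands 4 mm out; fixed on the bench. Origin: centre of its underside; z up
- screw_tray: bystander: small open grey tray of screws, 100 x 75 x 35 mm. Origin: centre of its underside
- vase: bystander: white ceramic vase, 72 mm in diameter, 180 mm tall. Origin: centre of its foot
- spanner: bystander: steel spanner, 150 mm long along its x, lying on the dolly's slats between the battens, their upper face 18 mm above the bench
- rubber_pads: bystander: stack of black rubber pads, 80 x 60 x 16 mm, lying on the dolly's slats between the battens. Origin: centre of its underside
Things that resemble listed ones, but are neither listed nor needed, are in the scene too. What is shaped like the chip0 but purple or turquoise is not meant.

How it is judged:
On the way, in this order (a step that is already met when the one before it is completed fails the run):
1. both wood chips lie in the crate, let go of (x of chip0 in the frame of crate between -0.096 and 0.096 m and y of chip0 in the frame of crate between -0.071 and 0.071 m and z of chip0 in the frame of crate between -0.005 and 0.06 m and contact force between each of chip0, chip1 and the fingers below 0.1 N and x of chip1 in the frame of crate between -0.096 and 0.096 m and y of chip1 in the frame of crate between -0.071 and 0.071 m and z of chip1 in the frame of crate between -0.005 and 0.06 m), for 0.2 s.
2. the castor is held hovering over the bare corner, holes over the inserts (((horizontal distance between plate_hole0 and insert0 below 0.004 m and horizontal distance between plate_hole1 and insert1 below 0.004 m and horizontal distance between plate_hole2 and insert2 below 0.004 m and horizontal distance between plate_hole3 and insert3 below 0.004 m) or (horizontal distance between plate_hole0 and insert2 below 0.004 m and horizontal distance between plate_hole1 and insert3 below 0.004 m and horizontal distance between plate_hole2 and insert0 below 0.004 m and horizontal distance between plate_hole3 and insert1 below 0.004 m)) and z of castor in the frame of bare_corner between 0.007 and 0.025 m and angle between castor's own z axis and vertical below 0.08 rad and height (world z) of castor above 0.045 m and contact force between castor and the fingers above 1 N and contact force between castor and dolly below 0.1 N and linear speed of castor below 0.02 m/s), for 0.3 s.
At the end, for the whole second after the job is handed in: Fingers hold the castor wheel up, level within 0.08 rad, still (under 0.02 m/s), clear of the dolly, plate underside 7 to 25 mm above the bare corner, each of its four holes within 4 mm (from above) of the insert below, either way round; both chips lie in the crate (all of step 1 and all of step 2); the arm keeps its last pose, push and grip.
It fails at once if the tray of screws is shifted by more than 30 mm (distance of screw_tray from where it was at the start of the episode above 0.03 m).
It fails at once if the white vase is shifted by more than 30 mm (distance of vase from where it was at the start of the episode above 0.03 m).
It fails at once if the spanner is shifted by more than 30 mm (distance of spanner from where it was at the start of the episode above 0.03 m).
It fails at once if the stack of rubber pads is shifted by more than 30 mm (distance of rubber_pads from where it was at the start of the episode above 0.03 m).
It also fails if it takes over 69 s, if anything falls off the work surface, if the arm or the gripper's body presses on something with over 40 N, if the wrist force passes 120 N, or if a joint passes its speed limit or range.

ROBOT

A 6-joint arm with a two-finger parallel gripper is mounted at the origin on the work surface. World frame = base frame: x ahead of the robot, y to its left, z up, the work surface at z = 0. Lengths are in m, angles in rad, forces in N, time in s.
With the tool pointing down it reaches from about 0.275 to 0.725 m from the base axis. Payload 15.9 kg.
Tool frame: the origin (TCP) lies midway between the tips of the shut fingers; the grasp point (between the pads) lies env.grip_depth behind it (env.grip_depth is the distance from the TCP to the grasp point, in m); z points along the fingers, y is the line along which they close (so a half turn about z gives the same grasp; the last joint's range is limited). The gripper opens to 85 mm and grips with 20 to 120 N. Pads are 22 mm wide; open, the fingers measure 114 mm over their backs; the gripper's body (76 mm by 85 mm) begins 54 mm behind the grasp point. The pads swing forward as they close: fully open they stand 13 mm farther back than shut.
Start: joints at [1.122, 0.213, -0.034, 1.323, 0, 1.571], TCP at [0.217, 0.45, 0.203] pointing down, gripper open.
Joint ranges: [-2.98, 2.98], [-0.74, 1.72], [-1.14, 1.35], [-2.1, 2.04], [-1.57, 1.44], [-3.14, 3.14]. Speed limits (rad/s): [1.89, 1.89, 2.39, 2.57, 3.14, 3.14].

INTERFACE

Orientations are given as a rotation vector (axis times angle).
In Python, from plant import env, cams, job, finder gives the robot as it stands. The module is installed in compiled form; this text tells all that it offers.
- The arm moves only by the tool play_rows, never from a script. Its arguments are lists of equal length, an entry for each row: "gripper": the opening in per cent of the stroke, from 0 (shut) to 100 (fully open); "dp": the shift along the tool's x, y, z in mm, a list of three; "spin": the turn about the tool's z in degrees. In form: {"gripper": [gripper, ...], "dp": [[x, y, z], ...], "spin": [spin, ...]}. A call has 1 to 5 rows; each row shifts and turns the commanded pose from where the row before left it, along the tool's axes as they then stand; what a row does not reach is not made up. A row lasts 1/12 s, in which the tool goes at most 41.7 mm and 7.16 degrees, less where a joint would pass 70% of its speed; a pose out of reach is approached as far as the arm can. A call is refused whole if a number of a shift passes 41.7 or a number of a turn 7.16, either way. A call with a gripper value outside its range is refused whole. The fingers move at their own pace and stop on an object; "newtons" is the grip in N (left out, the last holds). Time passes only in rows, so rows that do not move let the fingers close. It gives the time, the measured TCP pose, the force, the opening and the grip force at its end, in the units of the state.
- env.get_obs(): the state, without advancing time (a new reading comes with each control period).
- cams.camera(name): name is "scene" or "top"; returns (picture, depth): 480x640x3 uint8, blue, green, red; 480x640 float32, m along the optical axis (not along the pixel's ray), 0 where there is no reading.
- cams.calibration(name): a dict with "fx", "fy", "cx", "cy" (pixels), "R" (3x3) and "t" (3): a world point X has camera coordinates R X + t. Camera axes: x right, y down, z forward; pixel columns grow to the right and rows downward; lengths in m; the calibration is good to about 2 mm. A picture is of the moment at which its call begins. calibration takes no time and is no camera call.
- job.close_job(): hands the job in; it is judged then, once.
Trained networks look in the newest picture that a camera, given by its name, has taken for a name from the list of things; names that differ only in an ending like _2 or _b are one class to them, and where a whole thing is asked for, a point or a joint stands for the part that bears it (a point fixed in the world has none). Each returns a list of dicts, best first, with "score" (0 to 1); they miss things now and then, are a little off and sometimes report something else, mostly with a low value. They report only what shows in the picture. A call takes as long as a camera call. They do not tell look-alikes from the thing itself.
- finder.look_for(camera, query): "position" ([x, y, z] in m, in world coordinates, good to about 4 mm: the middle of the surface that is visible of it).
- finder.tip_of(camera, query): "position" ([x, y, z] in m, in world coordinates, good to about 4 mm: a listed point, or the origin of a listed thing).
The state is a dict: "t": time; "qpos": joint angles; "joint_vel": joint speeds; "joint_efforts": joint torques, N m; "tcp_pos": TCP position; "ee_rot": TCP orientation; "contact_force": force on the tool from outside, world axes, zero at the start; "torque": the same for the moment, N m; "width": finger opening in m; "finger_force": force on a finger pad.
Only numpy, scipy, OpenCV 4.12 (cv2) and the standard library are available. Lean on these libraries where they do the work, as an engineer would, in place of code of your own. Each camera call takes 0.05 s, during which the arm holds its last target. There are 200 camera calls.

## Working session

There is one attempt and no reset: what is moved stays moved. The work goes in short steps, Python scripts to look and compute and a tool call to move; the robot and the scene stay as the last step left them, time stands still between calls to the robot, and variables do not carry over. Pictures are saved under pics/ and viewed, at most 10 in all, crops included, and the job is handed in when it is done.

Besides the shell and the picture viewer there is one more tool, called after ">>>" as name(argument=value, ...), one argument or row to a line, values as JSON. play_rows: Moves the arm, as the interface text tells. Its arguments: {"type":"object","properties":{"gripper":{"type":"array"},"dp":{"type":"array"},"spin":{"type":"array"},"newtons":{"type":"number"}},"required":["gripper","dp","spin"]}

```bash
mkdir -p pics; python3 - <<'E'
from plant import env,cams,job,finder
import cv2,numpy as np
print(env.grip_depth, env.get_obs())
for c in("top","scene"):
    p,d=cams.camera(c);cv2.imwrite(f"pics/{c}0.png",p);np.save(f"{c}0.npy",d)
    k=cams.calibration(c);print(c,k)
    for q in("bare_corner","insert0","insert1","insert2","insert3","castor","castor_axle","chip0","crate","dolly","plate_hole0","screw_tray","vase"):
        for f in (finder.tip_of,):
            for r in f(c,q)[:4]:
                X=np.array(r["position"]);u=k["R"]@X+k["t"]
                print(q,round(r["score"],2),X.round(4),(k["fx"]*u[0]/u[2]+k["cx"]).round(),(k["fy"]*u[1]/u[2]+k["cy"]).round())
E
```

```text
0.0187 {'t': 0.0, 'qpos': array([ 1.12199410e+00,  2.13346259e-01, -3.50462805e-02,  1.32350827e+00,
        1.30548134e-05,  1.57078703e+00]), 'joint_vel': array([ 4.09363373e-04,  7.18433699e-05, -1.50712491e-03,  7.95018631e-05,
       -4.69554038e-04, -5.54287322e-04]), 'joint_efforts': array([ 3.41057108e-03, -6.86149263e+01,  4.87127244e+01,  1.72900676e-02,
        2.28090330e-04, -2.97269601e-06]), 'tcp_pos': array([0.21677873, 0.45015225, 0.20262622]), 'ee_rot': array([-6.99003307e-01, -3.06257600e+00,  1.68672044e-03]), 'contact_force': array([ 0.26075866, -0.09053708, -0.68219482]), 'torque': array([ 0.00167887, -0.00986734, -0.00118936]), 'finger_force': 0.0, 'width': 0.08537804306298791}
top {'fx': 602.8706292917888, 'fy': 602.8706292917888, 'cx': 314.1414468253984, 'cy': 234.38445329845817, 'R': array([[ 0.02539819, -0.99967479,  0.00229093],
       [-0.99878648, -0.02547222, -0.04215127],
       [ 0.04219592, -0.00121758, -0.99910861]]), 't': array([-0.00289099,  0.56923352,  1.27020237])}
bare_corner 0.97 [ 0.5264 -0.096   0.044 ] 366.0 256.0
insert0 0.96 [ 0.5527 -0.
[... 2840 characters left out ...]
 0.5031 -0.0849  0.0409] 270.0 237.0
chip0 0.65 [0.7098 0.0443 0.0164] 346.0 303.0
chip0 0.55 [ 0.5235 -0.2279  0.0021] 209.0 264.0
chip0 0.53 [ 0.3841 -0.0095  0.0018] 297.0 215.0
crate 0.96 [ 0.434  -0.3828 -0.0011] 141.0 248.0
crate 0.26 [ 7.211e-01 -3.162e-01 -6.000e-04] 163.0 340.0
dolly 0.64 [0.6174 0.0222 0.0012] 327.0 278.0
plate_hole0 0.98 [0.4221 0.3827 0.0017] 453.0 206.0
plate_hole0 0.97 [ 0.3698  0.3529 -0.0046] 434.0 197.0
plate_hole0 0.91 [0.4375 0.3461 0.0016] 441.0 211.0
plate_hole0 0.72 [ 0.389   0.3202 -0.0014] 424.0 202.0
screw_tray 0.82 [ 0.704   0.3358 -0.0052] 481.0 289.0
screw_tray 0.19 [0.4369 0.346  0.0015] 441.0 211.0
vase 0.88 [ 0.7167 -0.3147 -0.0034] 164.0 339.0
```

View pics/top0.png

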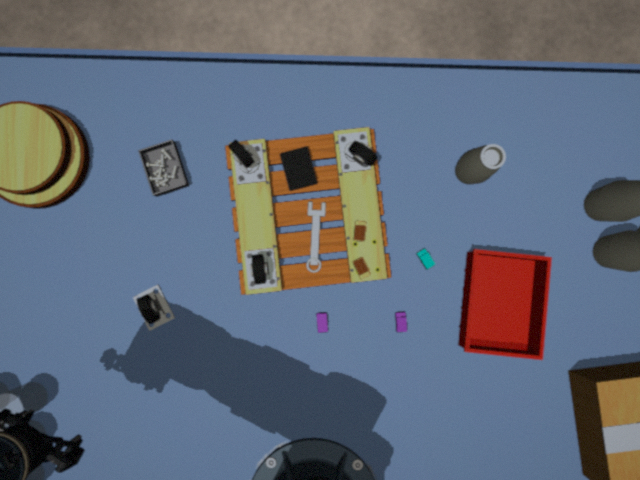

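```bash
python3 - <<'E'
import cv2,numpy as np
p=cv2.imread("pics/top0.png");cv2.imwrite("pics/crop0.png",np.hstack([cv2.resize(p[215:295,325:405],(400,400),interpolation=cv2.INTER_CUBIC),cv2.resize(p[270:350,110:190],(400,400),interpolation=cv2.INTER_CUBIC)]))
E
```

```text
(no output)
```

View pics/crop0.png

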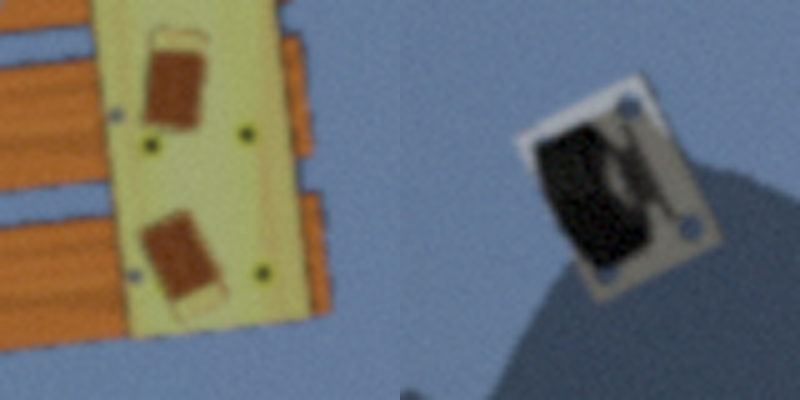

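The top picture shows brown chips on the right-hand batten at (360,231) and (362,268). These are the ones meant, since they lie on the bare corner's batten. The purple ones at (322,322) and (401,321) and the turquoise one at (426,259) are look-alikes on the bench. The crop confirms brown bark, a pale end and brass inserts around them. The loose castor is at (153,308) and the crate at (506,303).

```bash
cat > h.py <<'E'
from plant import env,cams,job,finder
import cv2,numpy as np
from scipy.spatial.transform import Rotation as Ro
def unproj(c,u,v,z):
    k=cams.calibration(c);R,t=k["R"],k["t"]
    d=R.T@np.array([(u-k["cx"])/k["fx"],(v-k["cy"])/k["fy"],1]);o=-R.T@t
    return o+d*(z-o[2])/d[2]
def proj(c,X):
    k=cams.calibration(c);x=k["R"]@np.asarray(X)+k["t"];return np.array([k["fx"]*x[0]/x[2]+k["cx"],k["fy"]*x[1]/x[2]+k["cy"]])
def state():
    o=env.get_obs();R=Ro.from_rotvec(o["ee_rot"]).as_matrix()
    print("t %.2f tcp %s closeyaw %.1f tilt %.2f w %.4f F %s ff %.1f q %s"%(o["t"],o["tcp_pos"].round(4),np.degrees(np.arctan2(R[1,1],R[0,1])),np.degrees(np.arccos(-R[2,2])),o["width"],o["contact_force"].round(1),o["finger_force"],o["qpos"].round(2)));return o,R
def to(target,yaw=None):
    "yaw: world direction (deg, mod 180) of closing axis; prints spin, then shift (mm) in tool axes after spin"
    o,R=state();s=0
    if yaw is not None:
        c=np.degrees(np.arctan2(R[1,1],R[0,1]));s=-((yaw-c+90)%180-90)
    R2=R@Ro.from_euler('z',s,degrees=True).as_matrix()
    print("spin %.1f"%s,"then dp",(R2.T@(np.array(target)-o["tcp_pos"])*1e3).round(1))
E
python3 - <<'E'
from h import *
def cr(x,y,z): return unproj("top",325+x/5-.4,215+y/5-.4,z)
A=[cr(*p,.059) for p in[(152,30),(210,33),(197,130),(143,126)]]
B=[cr(*p,.059) for p in[(140,236),(187,210),(229,292),(185,321)]]
for n,q in(("A",A),("B",B)):
    c=np.mean(q,0);l=(q[0]+q[1]-q[2]-q[3])/2;print(n,c.round(4),"long",np.degrees(np.arctan2(l[1],l[0])).round(1),np.linalg.norm(l))
I=[cr(*p,.042) for p in[(151,145),(247,134),(262,272)]];print(I,(I[0]+I[2])/2,np.degrees(np.arctan2(*(I[1]-I[2])[1::-1])))
C=[unproj("top",*p,.075) for p in[(473,249),(550,256),(543,357),(463,348)]];print(C,np.mean(C,0))
to(list(np.mean(A,0)[:2])+[.2],np.degrees(np.arctan2(*((A[0]-A[3])[1::-1])))+90)
E
```

```text
A [ 0.5774 -0.0815  0.059 ] long -5.2 0.039876445643972316
B [ 0.5018 -0.0872  0.059 ] long 28.9 0.03840372845313279
[array([ 0.55086544, -0.07323569,  0.042     ]), array([ 0.55644891, -0.11299465,  0.042     ]), array([ 0.49939543, -0.12042553,  0.042     ])] [ 0.52513043 -0.09683061  0.042     ] 7.420672047521354
[array([ 0.54508844, -0.31009364,  0.075     ]), array([ 0.53490503, -0.4659575 ,  0.075     ]), array([ 0.33196932, -0.45370432,  0.075     ]), array([ 0.3458763 , -0.29285284,  0.075     ])] [ 0.43945977 -0.38065208  0.075     ]
t 1.40 tcp [0.2169 0.4505 0.2031] closeyaw 64.3 tilt 0.00 w 0.0853 F [-0.2  1.  -0.6] ff 0.0 q [ 1.12  0.21 -0.03  1.32  0.    1.57]
spin -21.7 then dp [-397.2 -505.2    3.1]
```

>>> play_rows(
  gripper=[65,65,65,65,65],
  dp=[
    [0,0,0],
    [0,0,0],
    [0,0,0],
    [0,0,0],
    [0,0,0],
  ],
  spin=[-5.4,-5.4,-5.4,-5.5,0],
  newtons=25,
)

```text
t: 1.82
tcp_pos: [0.2169, 0.4505, 0.2031]
ee_rot: [0.103, 3.14, 0.0]
contact_force: [0.6, 0.6, -0.6]
width: 0.0554
finger_force: 0.0
```

>>> play_rows(
  gripper=[65,65,65,65,65],
  dp=[
    [-20,-25,0],
    [-25,-32,0],
    [-25,-32,0],
    [-25,-32,0],
    [-25,-32,0],
  ],
  spin=[0,0,0,0,0],
)

```text
t: 2.23
tcp_pos: [0.3265, 0.2879, 0.2032]
ee_rot: [0.115, 3.139, 0.0]
contact_force: [0.6, 0.8, 0.1]
width: 0.0554
finger_force: 0.0
```

>>> play_rows(
  gripper=[65,65,65,65,65],
  dp=[
    [-25,-32,0],
    [-25,-32,0],
    [-25,-32,0],
    [-25,-32,0],
    [-25,-32,0],
  ],
  spin=[0,0,0,0,0],
)

```text
t: 2.65
tcp_pos: [0.4402, 0.1191, 0.2034]
ee_rot: [0.116, 3.139, 0.0]
contact_force: [0.8, 1.0, -0.2]
width: 0.0556
finger_force: 0.0
```

>>> play_rows(
  gripper=[65,65,65,65,65],
  dp=[
    [-25,-32,0],
    [-25,-32,0],
    [-25,-32,0],
    [-25,-32,0],
    [-20,-25,0],
  ],
  spin=[0,0,0,0,0],
)

```text
t: 3.07
tcp_pos: [0.5495, -0.0427, 0.203]
ee_rot: [0.118, 3.139, -0.0]
contact_force: [1.3, 0.7, -0.4]
width: 0.0554
finger_force: 0.0
```

>>> play_rows(
  gripper=[65,65],
  dp=[
    [-7,-7,0],
    [0,0,0],
  ],
  spin=[0,0],
)

```text
t: 3.23
tcp_pos: [0.5558, -0.0494, 0.2024]
ee_rot: [-0.119, -3.139, 0.0]
contact_force: [0.2, 0.3, 0.4]
width: 0.0555
finger_force: 0.0
```

```bash
python3 -c "
from h import *
to([.5774,-.0815,.046],85)"
```

```text
t 3.23 tcp [ 0.5558 -0.0494  0.2024] closeyaw 85.7 tilt 0.04 w 0.0555 F [0.2 0.3 0.4] ff 0.0 q [-0.09  0.34  0.13  1.36 -0.   -0.01]
spin 0.7 then dp [-24.4 -30.  156.3]
```

>>> play_rows(
  gripper=[65,65,65,65,65],
  dp=[
    [-12,-15,0],
    [-12,-15,30],
    [0,0,35],
    [0,0,35],
    [0,0,30],
  ],
  spin=[0.7,0,0,0,0],
)

```text
t: 3.65
tcp_pos: [0.5755, -0.078, 0.0712]
ee_rot: [-0.132, -3.138, -0.001]
contact_force: [0.8, -0.1, -0.7]
width: 0.0557
finger_force: 0.0
```

```bash
python3 -c "
from h import *
to([.5774,-.0815,.046],85)"
```

```text
t 3.65 tcp [ 0.5755 -0.078   0.0712] closeyaw 85.2 tilt 0.05 w 0.0557 F [ 0.8 -0.1 -0.7] ff 0.0 q [-0.13  0.43 -0.06  1.07  0.   -0.05]
spin 0.2 then dp [-2.2 -3.3 25.2]
```

>>> play_rows(
  gripper=[65,65,15,15,15],
  dp=[
    [-2,-2,13],
    [0,-1,12],
    [0,0,0],
    [0,0,0],
    [0,0,0],
  ],
  spin=[0,0,0,0,0],
)

```text
t: 4.07
tcp_pos: [0.5786, -0.0817, 0.0492]
ee_rot: [0.129, 3.138, -0.0]
contact_force: [1.5, -0.3, 0.5]
width: 0.0199
finger_force: 0.0
```

>>> play_rows(
  gripper=[15,15,15,15],
  dp=[
    [0,0,0],
    [0,0,0],
    [0,0,-5],
    [0,0,-25],
  ],
  spin=[0,0,0,0],
)

```text
t: 4.4
tcp_pos: [0.5762, -0.082, 0.0758]
ee_rot: [-0.129, -3.134, -0.001]
contact_force: [0.1, 0.3, 0.2]
width: 0.0128
finger_force: 0.0
```

```bash
python3 -c "
from h import *
to([.46,-.38,.16])"
```

```text
t 4.40 tcp [ 0.5762 -0.082   0.0758] closeyaw 85.3 tilt 0.29 w 0.0128 F [0.1 0.3 0.2] ff 0.0 q [-0.14  0.44 -0.05  1.09  0.   -0.06]
spin 0.0 then dp [  91.7 -306.6  -83.8]
```

>>> play_rows(
  gripper=[65,65,65],
  dp=[
    [0,0,-40],
    [40,0,-40],
    [40,0,0],
  ],
  spin=[0,0,0],
)

```text
t: 4.65
tcp_pos: [0.5129, -0.0771, 0.1533]
ee_rot: [0.129, 3.13, -0.001]
contact_force: [0.6, -0.1, 2.2]
width: 0.0481
finger_force: 0.0
```

>>> play_rows(
  gripper=[65,65,65],
  dp=[
    [40,0,0],
    [40,0,0],
    [0,0,0],
  ],
  spin=[0,0,0],
)

```text
t: 4.9
tcp_pos: [0.4223, -0.0692, 0.1476]
ee_rot: [-0.13, -3.135, -0.001]
contact_force: [2.0, -0.8, 1.5]
width: 0.0549
finger_force: 0.0
```

```bash
python3 - <<'E'
from h import *
p,d=cams.camera("top");p2,_=cams.camera("scene")
cv2.imwrite("pics/crop1.png",np.hstack([cv2.resize(p[205:305,315:415],(400,400),interpolation=cv2.INTER_CUBIC),cv2.resize(p2[190:290,220:320],(400,400),interpolation=cv2.INTER_CUBIC)]))
k=cams.calibration("top")
q=d[205:300,330:400];print(np.median(q))
# height of chip tops from depth
for(u,v) in[(360,231),(360,228),(362,268),(361,265),(366,256),(372,250)]:
    z=d[v-1:v+2,u-1:u+2].mean();X=k["R"].T@(np.array([(u-k["cx"])/k["fx"]*z,(v-k["cy"])/k["fy"]*z,z])-k["t"]);print(u,v,X.round(4))
state()
E
```

```text
1.2553966
360 231 [ 0.5764 -0.082   0.0604]
360 228 [ 0.5826 -0.0819  0.0604]
362 268 [ 0.5009 -0.0878  0.0602]
361 265 [ 0.5069 -0.0857  0.0596]
366 256 [ 0.5257 -0.0971  0.0415]
372 250 [ 0.5385 -0.1093  0.0411]
t 5.00 tcp [ 0.4286 -0.07    0.1487] closeyaw 85.3 tilt 0.10 w 0.0553 F [-0.1  0.2  0.8] ff 0.0 q [-0.16  0.1  -0.31  1.16 -0.   -0.08]
```

View pics/crop1.png

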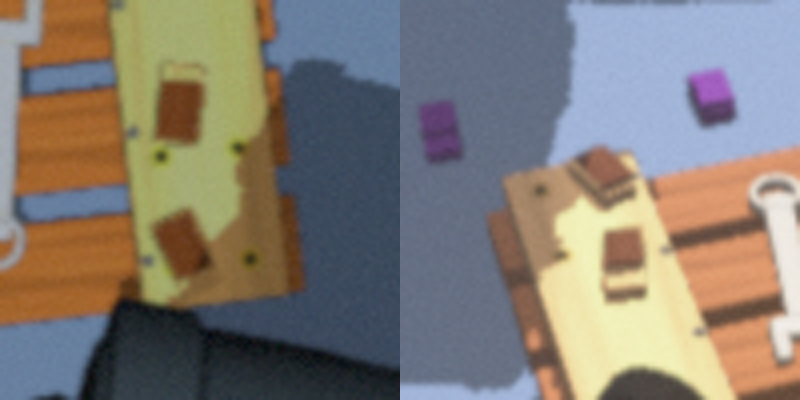

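The chip is still at about (360,231); the fingers closed above it. I'll go lower.

>>> play_rows(
  gripper=[65,65,65,65,65],
  dp=[
    [-37,0,0],
    [-37,0,0],
    [-37,0,0],
    [-37,0,10],
    [0,0,30],
  ],
  spin=[0,0,0,0,0],
)

```text
t: 5.42
tcp_pos: [0.5878, -0.0833, 0.1109]
ee_rot: [0.128, 3.127, -0.002]
contact_force: [2.3, -0.5, -0.8]
width: 0.0558
finger_force: 0.0
```

>>> play_rows(
  gripper=[65,65],
  dp=[
    [0,0,30],
    [0,0,0],
  ],
  spin=[0,0],
)

```text
t: 5.58
tcp_pos: [0.5753, -0.0818, 0.0721]
ee_rot: [-0.129, -3.132, -0.001]
contact_force: [-1.0, -0.3, -0.8]
width: 0.0556
finger_force: 0.0
```

```bash
python3 -c "
from h import *
to([.577,-.082,.042],85)"
```

```text
t 5.58 tcp [ 0.5753 -0.0818  0.0721] closeyaw 85.3 tilt 0.41 w 0.0556 F [-1.  -0.3 -0.8] ff 0.0 q [-0.14  0.44 -0.05  1.08 -0.   -0.06]
spin 0.3 then dp [-1.9 -0.  30.1]
```

>>> play_rows(
  gripper=[65,65,65,65,65],
  dp=[
    [-1,0,15],
    [0,0,10],
    [0,0,0],
    [0,0,0],
    [0,0,0],
  ],
  spin=[0,0,0,0,0],
)

```text
t: 6.0
tcp_pos: [0.5785, -0.0824, 0.0539]
ee_rot: [0.129, 3.137, -0.0]
contact_force: [0.2, -0.2, -0.2]
width: 0.0553
finger_force: 0.0
```

```bash
python3 -c "
from h import *
to([.577,-.082,.042],85)"
```

```text
t 6.00 tcp [ 0.5785 -0.0824  0.0539] closeyaw 85.3 tilt 0.09 w 0.0553 F [ 0.2 -0.2 -0.2] ff 0.0 q [-0.14  0.45 -0.08  1.03 -0.   -0.06]
spin 0.3 then dp [ 1.6  0.2 11.9]
```

>>> play_rows(
  gripper=[65,65,65,20,20],
  dp=[
    [1,0,12],
    [0,0,0],
    [0,0,0],
    [0,0,0],
    [0,0,0],
  ],
  spin=[0,0,0,0,0],
)

```text
t: 6.42
tcp_pos: [0.5773, -0.0822, 0.0414]
ee_rot: [0.129, 3.138, -0.0]
contact_force: [-0.5, -0.1, -1.0]
width: 0.0321
finger_force: 0.0
```

>>> play_rows(
  gripper=[15,15,15,15,15],
  dp=[
    [0,0,0],
    [0,0,0],
    [0,0,0],
    [0,0,0],
    [0,0,-5],
  ],
  spin=[0,0,0,0,0],
)

```text
t: 6.83
tcp_pos: [0.5763, -0.0821, 0.045]
ee_rot: [-0.129, -3.138, -0.0]
contact_force: [1.1, 0.3, -0.9]
width: 0.0127
finger_force: 0.0
```

```bash
python3 - <<'E'
from h import *
p,d=cams.camera("top");p2,_=cams.camera("scene")
cv2.imwrite("pics/crop2.png",np.hstack([cv2.resize(p[205:305,315:415],(400,400),interpolation=cv2.INTER_CUBIC),cv2.resize(p2[200:300,230:330],(400,400),interpolation=cv2.INTER_CUBIC)]))
o,R=state()
print([proj(c,o["tcp_pos"]).round(1) for c in("top","scene")])
E
```

```text
t 6.93 tcp [ 0.5772 -0.0822  0.0464] closeyaw 85.3 tilt 0.05 w 0.0128 F [0.1 0.1 0.2] ff 0.0 q [-0.14  0.45 -0.1   1.02 -0.   -0.06]
[array([359.6, 230.9]), array([274.7, 256.5])]
```

View pics/crop2.png

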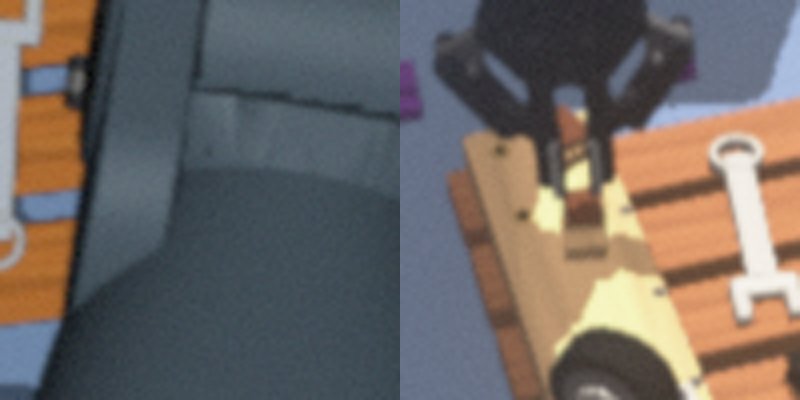

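```bash
python3 - <<'E'
from h import *
p,d=cams.camera("scene");k=cams.calibration("scene")
v,u=np.mgrid[225:270,255:300];z=d[225:270,255:300]
C=np.stack([(u-k["cx"])/k["fx"]*z,(v-k["cy"])/k["fy"]*z,z],-1)
X=(C-k["t"])@k["R"]
for col in(266,268,270,272,274,276,278,280,282):
    print(col,[(r,*(X[r-225,col-255]*1e3).round().astype(int)) for r in range(236,264,3)])
cv2.imwrite("pics/crop3.png",cv2.resize(p[215:275,245:305],(600,600),interpolation=cv2.INTER_CUBIC))
E
```

```text
266 [(236, np.int64(589), np.int64(-96), np.int64(115)), (239, np.int64(584), np.int64(-97), np.int64(102)), (242, np.int64(584), np.int64(-97), np.int64(94)), (245, np.int64(583), np.int64(-98), np.int64(86)), (248, np.int64(541), np.int64(-98), np.int64(42)), (251, np.int64(552), np.int64(-99), np.int64(43)), (254, np.int64(559), np.int64(-100), np.int64(40)), (257, np.int64(570), np.int64(-101), np.int64(41)), (260, np.int64(579), np.int64(-101), np.int64(42)), (263, np.int64(592), np.int64(-102), np.int64(45))]
268 [(236, np.int64(588), np.int64(-92), np.int64(113)), (239, np.int64(586), np.int64(-93), np.int64(104)), (242, np.int64(588), np.int64(-93), np.int64(97)), (245, np.int64(587), np.int64(-94), np.int64(88)), (248, np.int64(589), np.int64(-95), np.int64(82)), (251, np.int64(548), np.int64(-94), np.int64(39)), (254, np.int64(561), np.int64(-95), np.int64(42)), (257, np.int64(571), np.int64(-96), np.int64(41)), (260, np.int64(581), np.int64(-97), np.int64(42)), (263, np.int64(591), np.int64(-98), np.int64(42))]
270 [(236, np.int64(577), np.int64(-88), np.int64(104)), (239,
[... 2850 characters left out ...]
 np.int64(-71), np.int64(60)), (257, np.int64(587), np.int64(-72), np.int64(52)), (260, np.int64(598), np.int64(-73), np.int64(53)), (263, np.int64(598), np.int64(-73), np.int64(45))]
282 [(236, np.int64(586), np.int64(-64), np.int64(107)), (239, np.int64(587), np.int64(-64), np.int64(100)), (242, np.int64(588), np.int64(-65), np.int64(93)), (245, np.int64(584), np.int64(-65), np.int64(82)), (248, np.int64(549), np.int64(-64), np.int64(43)), (251, np.int64(556), np.int64(-65), np.int64(41)), (254, np.int64(568), np.int64(-66), np.int64(43)), (257, np.int64(579), np.int64(-67), np.int64(44)), (260, np.int64(586), np.int64(-68), np.int64(42)), (263, np.int64(598), np.int64(-69), np.int64(44))]
```

View pics/crop3.png

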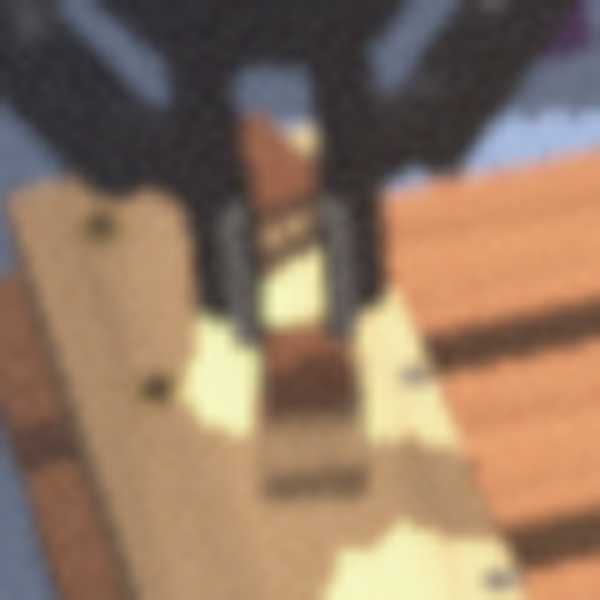

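The picture shows the pads ending at z of about 76 mm, with the chip untouched just below and in front of them at (276,254). So the real fingertips sit about 30 mm above the reported TCP. I'll lower in small steps and check with depth.

>>> play_rows(
  gripper=[65,65,65,65,65],
  dp=[
    [0,0,0],
    [0,0,0],
    [0,0,10],
    [0,0,10],
    [0,0,0],
  ],
  spin=[0,0,0,0,0],
)

```text
t: 7.4
tcp_pos: [0.5753, -0.082, 0.0229]
ee_rot: [-0.129, -3.136, -0.0]
contact_force: [0.5, 1.2, -1.1]
width: 0.056
finger_force: 0.0
```

>>> play_rows(
  gripper=[65,65],
  dp=[
    [0,0,0],
    [0,0,0],
  ],
  spin=[0,0],
)

```text
t: 7.57
tcp_pos: [0.5767, -0.0821, 0.0253]
ee_rot: [-0.129, -3.138, -0.0]
contact_force: [-0.3, 0.3, -0.2]
width: 0.0556
finger_force: 0.0
```

```bash
cat >> h.py <<'E'
def fingers(c="scene",r=.06):
    "lowest points of things close to the TCP axis, from depth"
    o,R=state();p,d=cams.camera(c);k=cams.calibration(c)
    v,u=np.mgrid[0:480,0:640];C=np.stack([(u-k["cx"])/k["fx"]*d,(v-k["cy"])/k["fy"]*d,d],-1)
    X=((C-k["t"])@k["R"]);L=(X-o["tcp_pos"])@R*1e3;L[d==0]=1e4
    m=(abs(L[...,0])<16)&(abs(L[...,1])<60)
    return o,p,X,L,m
E
python3 - <<'E'
from h import *
o,p,X,L,m=fingers()
for a in range(-50,50,6):
    q=m&(abs(L[...,1]-a-3)<3)&(L[...,0]>-15);z=X[...,2][q]*1e3;print(a,np.histogram(z,bins=range(36,130,6))[0])
E
```

```text
t 7.57 tcp [ 0.5767 -0.0821  0.0253] closeyaw 85.3 tilt 0.03 w 0.0556 F [-0.3  0.3 -0.2] ff 0.0 q [-0.14  0.47 -0.13  0.97  0.   -0.06]
-50 [10  2  0  0  0  0  0  0  0  0  2  5 15 12  5]
-44 [10 13  0  0  0  2  3  3  2  2  4  6 17  0  0]
-38 [ 5 19  0  0  1  4  9  6  7  5  5  4 16  8  3]
-32 [15 11  0  0  5 13  5  5  5 15  2  4  8  4  5]
-26 [13 16  0  0  0  0  0  0  0  0  0  0  1  1  1]
-20 [11 16  0  0  0  0  0  0  0  0  0  0  0  0  0]
-14 [ 9 11  0  0  0  0  0  0  0  0  0  0  0  0  2]
-8 [ 0  0  3 21 11  0  0  0  0  0  0  0  0  0  0]
-2 [ 0  0  6 18 11  0  0  0  0  0  0  0  0  0  0]
4 [ 0  0  4 17 10  0  0  0  0  0  0  0  0  0  0]
10 [6 5 6 8 7 0 0 0 0 0 0 0 0 0 0]
16 [10 17  0  0  0  0  0  0  0  0  0  0  0  0  1]
22 [10 14  0  0  0  0  0  0  0  0  0  0  2  4  0]
28 [11  6  0  0  4  7  7  5  6  5  4  6  7  5  3]
34 [ 0  0  0  0  4  6  5  4  8  4  4  8 17  6  8]
40 [ 0  0  0  0  0  1  4  3  2  2  3  7 18  0  0]
46 [ 0  0  0  0  0  0  0  0  0  0  1  6 16  8  2]
```

>>> play_rows(
  gripper=[65,65,65,20,20],
  dp=[
    [0,1,9],
    [0,0,0],
    [0,0,0],
    [0,0,0],
    [0,0,0],
  ],
  spin=[0,0,0,0,0],
)

```text
t: 8.03
tcp_pos: [0.577, -0.0812, 0.0167]
ee_rot: [0.129, 3.139, -0.0]
contact_force: [-0.0, -0.2, -0.5]
width: 0.0325
finger_force: 0.0
```

>>> play_rows(
  gripper=[15,15,15,15,15],
  dp=[
    [0,0,0],
    [0,0,0],
    [0,0,0],
    [0,0,0],
    [0,0,0],
  ],
  spin=[0,0,0,0,0],
)

```text
t: 8.45
tcp_pos: [0.5772, -0.0812, 0.0168]
ee_rot: [0.129, 3.138, -0.0]
contact_force: [-0.9, -1.1, 5.5]
width: 0.0211
finger_force: 25.4
```

>>> play_rows(
  gripper=[15,15,15,15,15],
  dp=[
    [0,0,-15],
    [0,0,-35],
    [0,0,-35],
    [0,0,-25],
    [0,0,0],
  ],
  spin=[0,0,0,0,0],
)

```text
t: 8.87
tcp_pos: [0.5794, -0.0815, 0.1319]
ee_rot: [0.129, 3.132, -0.001]
contact_force: [1.3, -0.7, 0.0]
width: 0.0215
finger_force: 24.6
```

```bash
python3 -c "
from h import *
to([.46,-.38,.12])"
```

```text
t 8.87 tcp [ 0.5794 -0.0815  0.1319] closeyaw 85.3 tilt 0.41 w 0.0215 F [ 1.3 -0.7  0. ] ff 24.6 q [-0.14  0.4   0.05  1.21 -0.   -0.06]
spin 0.0 then dp [  94.5 -307.3   11.4]
```

>>> play_rows(
  gripper=[15,15,15,15,15],
  dp=[
    [6,-20,0],
    [10,-33,0],
    [10,-33,0],
    [10,-33,0],
    [10,-33,0],
  ],
  spin=[0,0,0,0,0],
)

```text
t: 9.28
tcp_pos: [0.5176, -0.23, 0.1262]
ee_rot: [-0.128, -3.139, -0.0]
contact_force: [1.6, -0.7, 0.6]
width: 0.0213
finger_force: 24.6
```

>>> play_rows(
  gripper=[15,15,15,15,15],
  dp=[
    [12,-38,0],
    [12,-38,0],
    [12,-38,0],
    [8,-25,0],
    [4,-15,0],
  ],
  spin=[0,0,0,0,0],
)

```text
t: 9.7
tcp_pos: [0.4564, -0.3809, 0.126]
ee_rot: [-0.133, -3.138, -0.0]
contact_force: [-0.6, -0.7, -0.1]
width: 0.0216
finger_force: 24.6
```

>>> play_rows(
  gripper=[15,15,15,15,15],
  dp=[
    [0,0,20],
    [0,0,30],
    [0,0,30],
    [0,0,0],
    [0,0,0],
  ],
  spin=[0,0,0,0,0],
)

```text
t: 10.12
tcp_pos: [0.4574, -0.3772, 0.0458]
ee_rot: [-0.128, -3.137, -0.003]
contact_force: [-0.2, -0.7, 0.4]
width: 0.0218
finger_force: 24.7
```

Release, lift, then turn for chip B (closing yaw 119).

>>> play_rows(
  gripper=[45,45,45,45,45],
  dp=[
    [0,0,0],
    [0,0,0],
    [0,0,0],
    [0,0,-30],
    [0,0,-40],
  ],
  spin=[0,0,0,0,0],
)

```text
t: 10.53
tcp_pos: [0.4567, -0.3772, 0.1157]
ee_rot: [-0.129, -3.135, -0.004]
contact_force: [1.0, -0.1, 0.2]
width: 0.0383
finger_force: 0.0
```

>>> play_rows(
  gripper=[65,65,65,65,65],
  dp=[
    [0,0,-20],
    [0,0,0],
    [0,0,0],
    [0,0,0],
    [0,0,0],
  ],
  spin=[-6.7,-6.7,-6.7,-6.7,-6.7],
)

```text
t: 10.95
tcp_pos: [0.4586, -0.3787, 0.1379]
ee_rot: [-0.79, 3.04, -0.002]
contact_force: [0.2, 0.2, -0.2]
width: 0.0557
finger_force: 0.0
```

```bash
python3 - <<'E'
from h import *
p,d=cams.camera("top");cv2.imwrite("pics/t4.png",p)
hsv=cv2.cvtColor(p,cv2.COLOR_BGR2HSV)[280:330,480:530]
# brown in crate / chip B brown
for r in finder.tip_of("top","chip0")[:6]: print(round(r["score"],2),r["position"],proj("top",r["position"]).round())
to([.5018,-.0872,.12],119)
E
```

```text
0.75 [0.5022, -0.0837, 0.0438] [359. 267.]
0.69 [0.4642, -0.3819, 0.0023] [497. 288.]
0.56 [0.5282, -0.2252, 0.0008] [424. 256.]
0.56 [0.3887, -0.1756, 0.003] [400. 321.]
0.51 [0.3836, -0.0139, -0.002] [324. 322.]
t 11.05 tcp [ 0.4585 -0.3787  0.1377] closeyaw 118.9 tilt 0.09 w 0.0555 F [ 0.   0.6 -0. ] ff 0.0 q [-0.69  0.43  0.09  1.24  0.   -1.2 ]
spin -0.1 then dp [-179.2  233.9   17.4]
```

>>> play_rows(
  gripper=[65,65,65,65,65],
  dp=[
    [-15,20,0],
    [-22,29,0],
    [-22,29,0],
    [-22,29,0],
    [-22,29,0],
  ],
  spin=[0,0,0,0,0],
)

```text
t: 11.47
tcp_pos: [0.4831, -0.2082, 0.1373]
ee_rot: [-0.772, 3.044, -0.001]
contact_force: [1.3, -0.0, 0.6]
width: 0.0556
finger_force: 0.0
```

>>> play_rows(
  gripper=[65,65,65,65,65],
  dp=[
    [-22,29,0],
    [-22,29,0],
    [-22,29,0],
    [-10,12,20],
    [0,0,30],
  ],
  spin=[0,0,0,0,0],
)

```text
t: 11.88
tcp_pos: [0.5047, -0.0834, 0.089]
ee_rot: [-0.777, 3.038, -0.003]
contact_force: [0.3, -1.1, 0.9]
width: 0.0556
finger_force: 0.0
```

>>> play_rows(
  gripper=[65,65,65],
  dp=[
    [0,0,30],
    [0,0,0],
    [0,0,0],
  ],
  spin=[0,0,0],
)

```text
t: 12.13
tcp_pos: [0.5011, -0.0861, 0.0567]
ee_rot: [0.776, -3.042, -0.001]
contact_force: [-0.2, 0.7, 1.0]
width: 0.0557
finger_force: 0.0
```

```bash
python3 -c "
from h import *
to([.5018,-.0862,.016],119)"
```

```text
t 12.13 tcp [ 0.5011 -0.0861  0.0567] closeyaw 118.6 tilt 0.11 w 0.0557 F [-0.2  0.7  1. ] ff 0.0 q [-0.17  0.31 -0.29  0.97 -0.   -0.67]
spin -0.4 then dp [-0.6 -0.5 40.7]
```

>>> play_rows(
  gripper=[65,65,65,65,65],
  dp=[
    [0,0,20],
    [0,0,19],
    [0,0,0],
    [0,0,0],
    [0,0,0],
  ],
  spin=[0,0,0,0,0],
)

```text
t: 12.55
tcp_pos: [0.5031, -0.0867, 0.0197]
ee_rot: [-0.779, 3.041, -0.002]
contact_force: [-0.2, -0.1, -0.1]
width: 0.0555
finger_force: 0.0
```

>>> play_rows(
  gripper=[20,15,15,15,15],
  dp=[
    [0,0,0],
    [0,0,0],
    [0,0,0],
    [0,0,0],
    [0,0,0],
  ],
  spin=[0,0,0,0,0],
)

```text
t: 12.97
tcp_pos: [0.5024, -0.0864, 0.0185]
ee_rot: [-0.78, 3.042, -0.001]
contact_force: [-1.6, 0.1, 10.2]
width: 0.0211
finger_force: 25.8
```

>>> play_rows(
  gripper=[15,15,15,15,15],
  dp=[
    [0,0,0],
    [0,0,-15],
    [0,0,-35],
    [0,0,-35],
    [0,0,-35],
  ],
  spin=[0,0,0,0,0],
)

```text
t: 13.38
tcp_pos: [0.5013, -0.0862, 0.1393]
ee_rot: [0.781, -3.043, -0.0]
contact_force: [0.9, 0.2, 0.5]
width: 0.0214
finger_force: 24.7
```

```bash
python3 -c "
from h import *
to([.42,-.38,.12],95)"
```

```text
t 13.38 tcp [ 0.5013 -0.0862  0.1393] closeyaw 118.8 tilt 0.03 w 0.0214 F [0.9 0.2 0.5] ff 24.7 q [-0.17  0.25 -0.15  1.17  0.   -0.67]
spin 23.8 then dp [ 106.6 -285.6   19.3]
```

>>> play_rows(
  gripper=[15,15,15,15],
  dp=[
    [0,0,0],
    [0,0,0],
    [0,0,0],
    [0,0,0],
  ],
  spin=[6,6,6,6],
)

```text
t: 13.72
tcp_pos: [0.502, -0.0863, 0.1382]
ee_rot: [-0.123, 3.138, -0.0]
contact_force: [-0.7, 0.4, -0.2]
width: 0.0212
finger_force: 24.7
```

>>> play_rows(
  gripper=[15,15,15,15,15],
  dp=[
    [8,-20,0],
    [12,-33,0],
    [12,-33,0],
    [12,-33,0],
    [12,-33,0],
  ],
  spin=[0,0,0,0,0],
)

```text
t: 14.13
tcp_pos: [0.4581, -0.2438, 0.138]
ee_rot: [-0.132, 3.138, -0.0]
contact_force: [0.6, 0.1, 0.3]
width: 0.0214
finger_force: 24.7
```

>>> play_rows(
  gripper=[15,15,15,15,15],
  dp=[
    [13,-35,0],
    [13,-35,0],
    [13,-35,0],
    [8,-20,0],
    [4,-9,10],
  ],
  spin=[0,0,0,0,0],
)

```text
t: 14.55
tcp_pos: [0.4186, -0.3836, 0.129]
ee_rot: [-0.127, 3.137, -0.004]
contact_force: [0.5, -0.5, 0.4]
width: 0.0213
finger_force: 24.7
```

>>> play_rows(
  gripper=[15,15,15,15,15],
  dp=[
    [0,0,25],
    [0,0,30],
    [0,0,25],
    [0,0,0],
    [0,0,0],
  ],
  spin=[0,0,0,0,0],
)

```text
t: 14.97
tcp_pos: [0.4185, -0.379, 0.0471]
ee_rot: [0.132, -3.137, -0.003]
contact_force: [0.1, -0.2, 0.8]
width: 0.0213
finger_force: 24.7
```

>>> play_rows(
  gripper=[45,45,45,45,45],
  dp=[
    [0,0,0],
    [0,0,0],
    [0,0,0],
    [0,0,-30],
    [0,0,-40],
  ],
  spin=[0,0,0,0,0],
)

```text
t: 15.38
tcp_pos: [0.4177, -0.3789, 0.1168]
ee_rot: [0.131, -3.136, -0.005]
contact_force: [1.0, -0.6, 0.2]
width: 0.0387
finger_force: 0.0
```

>>> play_rows(
  gripper=[65,65,65,65],
  dp=[
    [0,0,-40],
    [0,0,-20],
    [0,0,0],
    [0,0,0],
  ],
  spin=[0,0,0,0],
)

```text
t: 15.72
tcp_pos: [0.4199, -0.3809, 0.1796]
ee_rot: [-0.131, 3.136, -0.004]
contact_force: [0.3, -0.4, -1.4]
width: 0.0559
finger_force: 0.0
```

```bash
python3 - <<'E'
from h import *
o,R=state()
p,d=cams.camera("top");cv2.imwrite("pics/t5.png",p)
for r in finder.tip_of("top","chip0")[:6]: print(round(r["score"],2),r["position"],proj("top",r["position"]).round())
p2,d2=cams.camera("scene")
for c in("top","scene"):
  for q in ("insert0","plate_hole0","castor","castor_axle","bare_corner"):
    for r in finder.tip_of(c,q)[:5]: print(c,q,round(r["score"],2),np.round(r["position"],4),proj(c,r["position"]).round(1))
I=lambda a:cv2.resize(a,(400,400),interpolation=cv2.INTER_CUBIC)
cv2.imwrite("pics/crop5.png",np.hstack([I(p[220:290,330:400]),I(p[280:340,120:180])]))
E
```

```text
t 15.72 tcp [ 0.4199 -0.3809  0.1796] closeyaw 94.8 tilt 0.22 w 0.0559 F [ 0.3 -0.4 -1.4] ff 0.0 q [-0.74  0.35  0.09  1.31  0.   -0.82]
0.77 [0.3889, -0.1736, 0.0009] [399. 321.]
0.73 [0.4175, -0.382, 0.0049] [497. 310.]
0.62 [0.382, -0.0141, -0.0018] [324. 322.]
0.49 [0.46, -0.382, 0.0049] [497. 290.]
top insert0 0.88 [ 0.4932 -0.0795  0.0394] [357.1 271.5]
top insert0 0.77 [ 0.4968 -0.122   0.0471] [378.  270.3]
top insert0 0.7 [ 0.5575 -0.1129  0.0417] [374.  240.9]
top insert0 0.41 [ 0.4191 -0.3844  0.0034] [498.1 309.6]
top plate_hole0 0.93 [0.4223 0.3813 0.0011] [139.2 298.9]
top plate_hole0 0.88 [ 0.4393  0.3432 -0.0034] [157.9 291.3]
top plate_hole0 0.72 [ 3.909e-01  3.199e-01 -2.000e-04] [167.6 314.4]
top plate_hole0 0.55 [0.3704 0.3549 0.0006] [150.7 323.6]
top castor 0.63 [0.4058 0.3517 0.0007] [152.8 307. ]
top castor_axle 0.92 [0.4029 0.3504 0.0395] [148.4 309.9]
top castor_axle 0.35 [ 0.4226  0.3805 -0.    ] [139.7 298.7]
top bare_corner 0.58 [ 0.526  -0.0928  0.0452] [364.1 255.8]
scene insert0 0.96 [ 0.5518 -0.1113  0.0422] [260.2 251.9]
scene insert0 0.82 [ 0.5488 -0.0714  0.0381] [278.6 250.1]
scene insert0 0.78 [ 0.4983 -0.1235  0.0416] [252.8 237.3]
scene insert0 0.72 [ 0.7187 -0.3168 -0.0017] [162.6 339.2]
scene insert0 0.69 [ 0.4913 -0.0798  0.0424] [271.9 232.7]
scene plate_hole0 0.87 [ 3.658e-01  3.564e-01 -2.000e-04] [434.9 195.1]
scene plate_hole0 0.72 [0.4391 0.3464 0.0038] [441.4 210.8]
scene plate_hole0 0.65 [0.3867 0.3167 0.0009] [422.9 201.1]
scene plate_hole0 0.62 [0.4203 0.3837 0.0027] [452.8 205. ]
scene castor 0.7 [0.4095 0.3489 0.    ] [438. 205.]
scene castor_axle 0.63 [0.4054 0.3482 0.0431] [439.5 190.1]
scene bare_corner 0.65 [ 0.5253 -0.0962  0.0431] [266. 243.]
scene bare_corner 0.26 [ 0.435  -0.3829 -0.0013] [141.2 248.3]
```

View pics/crop5.png

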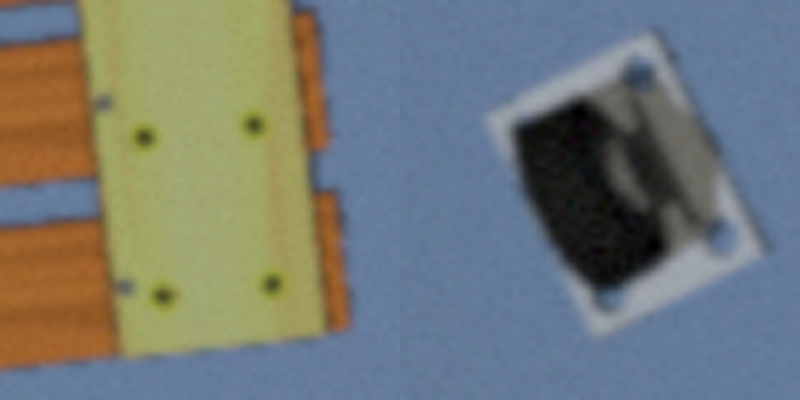

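Both chips are in the crate, at top-camera pixels (497,310) and (497,290). The bare corner now shows its four inserts, around (366,256). The castor stands clear at (153,308), the only loose one.

```bash
python3 - <<'E'
from h import *
I=[unproj("top",330+x/5.714-.41,220+y/5.714-.41,.042) for x,y in[(144,137),(254,125),(272,284),(163,295)]]
print(np.mean(I,0),[np.degrees(np.arctan2(*(a-b)[1::-1])).round(1) for a,b in((I[0],I[3]),(I[1],I[2]),(I[0],I[1]),(I[3],I[2]))])
Q=[unproj("top",120+x/6.667-.43,280+y/6.667-.43,.004) for x,y in[(88,115),(253,32),(370,250),(200,335)]]
l=(Q[0]+Q[1]-Q[2]-Q[3])/2;w=(Q[0]+Q[3]-Q[1]-Q[2])/2;c=np.mean(Q,0)
print(c,np.degrees(np.arctan2(l[1],l[0])),np.degrees(np.arctan2(w[1],w[0])),np.linalg.norm(l),np.linalg.norm(w))
# depth check of wheel/cheek (top)
d=cams.camera("top")[1];k=cams.calibration("top")
v,u=np.mgrid[280:340,120:180];z=d[280:340,120:180]
X=(np.stack([(u-k["cx"])/k["fx"]*z,(v-k["cy"])/k["fy"]*z,z],-1)-k["t"])@k["R"]
m=X[...,2]>.045;print(m.sum(),X[m].mean(0),X[...,2].max());r=cv2.minAreaRect((X[m][:,:2]*1e3).astype(np.float32));print(r)
to([c[0],c[1],.16],np.degrees(np.arctan2(w[1],w[0])))
E
```

```text
[ 0.52496632 -0.09713388  0.042     ] [np.float64(8.2), np.float64(7.7), np.float64(97.7), np.float64(97.2)]
[0.40614881 0.34891099 0.004     ] 29.641041163663928 118.12720540348874 0.07898217280526516 0.05945831839099173
419 [0.40846152 0.33944413 0.086442  ] 1.2930706690338314
((466.11529541015625, 192.7678680419922), (57.967567443847656, 370.2507019042969), 21.246030807495117)
t 16.42 tcp [ 0.419  -0.3802  0.1775] closeyaw 94.8 tilt 0.00 w 0.0556 F [-0.5 -0.8  0.1] ff 0.0 q [-0.74  0.36  0.09  1.31  0.   -0.82]
spin -23.3 then dp [-332.4  649.1   17.6]
```

>>> play_rows(
  gripper=[75,75,75,75],
  dp=[
    [0,0,0],
    [0,0,0],
    [0,0,0],
    [0,0,0],
  ],
  spin=[-6,-6,-6,-6],
  newtons=60,
)

```text
t: 16.75
tcp_pos: [0.4191, -0.3802, 0.1776]
ee_rot: [-0.789, 3.041, -0.0]
contact_force: [0.4, -0.3, -0.3]
width: 0.0641
finger_force: 0.0
```

>>> play_rows(
  gripper=[75,75,75,75,75],
  dp=[
    [-10,20,0],
    [-18,35,0],
    [-18,35,0],
    [-18,35,0],
    [-18,35,0],
  ],
  spin=[0,0,0,0,0],
)

```text
t: 17.17
tcp_pos: [0.4134, -0.199, 0.1776]
ee_rot: [-0.78, 3.043, -0.0]
contact_force: [1.4, 0.9, -0.4]
width: 0.0638
finger_force: 0.0
```

>>> play_rows(
  gripper=[75,75,75,75,75],
  dp=[
    [-18,35,0],
    [-18,35,0],
    [-18,35,0],
    [-18,35,0],
    [-18,35,0],
  ],
  spin=[0,0,0,0,0],
)

```text
t: 17.58
tcp_pos: [0.408, -0.002, 0.1778]
ee_rot: [-0.78, 3.042, -0.0]
contact_force: [1.3, -0.5, 1.3]
width: 0.0643
finger_force: 0.0
```

>>> play_rows(
  gripper=[75,75,75,75,75],
  dp=[
    [-18,35,0],
    [-18,35,0],
    [-18,35,0],
    [-18,35,0],
    [-18,35,0],
  ],
  spin=[0,0,0,0,0],
)

```text
t: 18.0
tcp_pos: [0.4026, 0.195, 0.1778]
ee_rot: [-0.781, 3.042, 0.0]
contact_force: [1.7, -0.5, 0.1]
width: 0.0639
finger_force: 0.0
```

>>> play_rows(
  gripper=[75,75,75,75,75],
  dp=[
    [-18,35,0],
    [-18,35,0],
    [-15,30,0],
    [-8,15,0],
    [0,0,0],
  ],
  spin=[0,0,0,0,0],
)

```text
t: 18.42
tcp_pos: [0.3989, 0.3254, 0.1771]
ee_rot: [0.786, -3.042, -0.001]
contact_force: [0.4, 0.5, 0.4]
width: 0.064
finger_force: 0.0
```

```bash
python3 -c "
from h import *
to([.406,.349,.08],119)"
```

```text
t 18.42 tcp [0.3989 0.3254 0.1771] closeyaw 119.0 tilt 0.03 w 0.0640 F [0.4 0.5 0.4] ff 0.0 q [ 0.68  0.25 -0.05  1.27  0.    0.18]
spin -0.0 then dp [-17.6  17.2  97.1]
```

>>> play_rows(
  gripper=[75,75,75,75,75],
  dp=[
    [-9,9,0],
    [-9,8,30],
    [0,0,35],
    [0,0,35],
    [0,0,25],
  ],
  spin=[0,0,0,0,0],
)

```text
t: 18.83
tcp_pos: [0.4062, 0.3445, 0.05]
ee_rot: [0.78, -3.041, 0.001]
contact_force: [0.2, 0.7, -0.6]
width: 0.0642
finger_force: 0.0
```

>>> play_rows(
  gripper=[75,75,75,75],
  dp=[
    [0,0,20],
    [0,0,0],
    [0,0,0],
    [0,0,0],
  ],
  spin=[0,0,0,0],
)

```text
t: 19.17
tcp_pos: [0.4077, 0.3459, 0.034]
ee_rot: [-0.78, 3.042, 0.001]
contact_force: [-0.6, 0.1, -0.2]
width: 0.0639
finger_force: 0.0
```

```bash
python3 - <<'E'
from h import *
to([.406,.349,-.008],119)
o,p,X,L,m=fingers()
k=m|(abs(L[...,1])<35)&(abs(L[...,0])<45)
for a in range(-50,50,5):
    q=m&(abs(L[...,1]-a-2.5)<2.5);z=X[...,2][q]*1e3;print(a,np.histogram(z,bins=range(0,120,8))[0])
u,v=proj("scene",[.406,.349,.04]).astype(int)
cv2.imwrite("pics/crop6.png",cv2.resize(p[v-50:v+50,u-50:u+50],(500,500),interpolation=cv2.INTER_CUBIC))
E
```

```text
t 19.17 tcp [0.4077 0.3459 0.034 ] closeyaw 118.8 tilt 0.09 w 0.0639 F [-0.6  0.1 -0.2] ff 0.0 q [ 0.7   0.37 -0.26  0.94 -0.    0.2 ]
spin -0.2 then dp [ 0.1  3.5 42. ]
t 19.17 tcp [0.4077 0.3459 0.034 ] closeyaw 118.8 tilt 0.09 w 0.0639 F [-0.6  0.1 -0.2] ff 0.0 q [ 0.7   0.37 -0.26  0.94 -0.    0.2 ]
-50 [12  0  0  0  0  0  0  0  0  0  8  8  5  3]
-45 [11  0  0  0  0  0  0  0  0  8 10  9 11  5]
-40 [8 0 0 0 0 0 0 0 4 9 6 9 6 5]
-35 [10  0  0  0  0  0  0  0  1  1  2  2  5  1]
-30 [9 1 0 0 0 0 0 0 0 0 0 0 0 0]
-25 [19  0  0  0  0  0  0  0  0  0  0  0  0  0]
-20 [18  0  0  0  0  0  0  0  0  0  0  0  0  0]
-15 [17 17 10 12 11 15 10  0  0  0  0  0  0  0]
-10 [10 13 16 15 13 13 17 15 10  0  0  0  0  0]
-5 [ 0  0  1  3  2  3  4  7 16  4  0  0  0  0]
0 [ 2  1  0  0  0  0  0  0 10  4  0  0  0  0]
5 [ 1  1  0  0  0  0  0  0 12  2  0  0  0  0]
10 [ 3  0  0  0  0  0  0  0 12  3  0  0  0  0]
15 [2 1 0 0 0 0 0 0 1 0 0 0 0 0]
20 [0 0 0 0 0 0 0 0 0 0 0 0 0 0]
25 [0 0 0 0 0 0 0 0 0 0 2 0 2 1]
30 [ 0  0  0  0  0  0  0  0  8 17 16 16 17 19]
35 [ 1  0  0  0  0  0  0  0  3  6  6  8  4 10]
40 [3 0 0 0 0 0 0 0 0 0 0 1 2 3]
45 [6 0 0 0 0 0 0 0 0 0 1 1 0 0]
```

View pics/crop6.png

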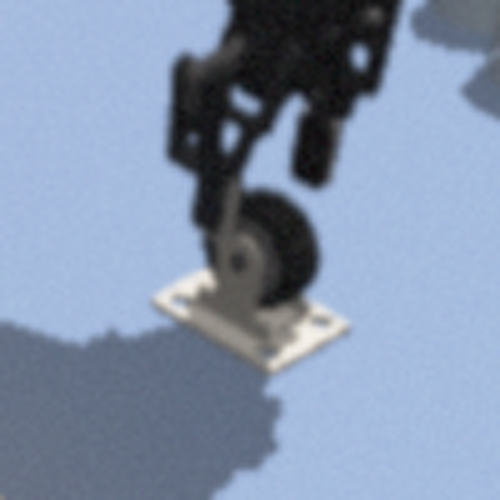

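The fingers straddle the castor's wheel and fork; their tips are at about 69 mm.

>>> play_rows(
  gripper=[75,75,75,75,75],
  dp=[
    [0,2,20],
    [0,1,20],
    [0,0,0],
    [0,0,0],
    [0,0,0],
  ],
  spin=[0,0,0,0,0],
)

```text
t: 19.63
tcp_pos: [0.4063, 0.3489, -0.0058]
ee_rot: [-0.781, 3.041, 0.001]
contact_force: [0.1, 1.2, 0.0]
width: 0.0644
finger_force: 0.0
```

>>> play_rows(
  gripper=[25,25,25,25,25],
  dp=[
    [0,0,0],
    [0,0,0],
    [0,0,0],
    [0,0,0],
    [0,0,0],
  ],
  spin=[0,0,0,0,0],
)

```text
t: 20.05
tcp_pos: [0.4062, 0.3489, -0.0063]
ee_rot: [-0.781, 3.041, 0.001]
contact_force: [-1.8, -1.5, 10.8]
width: 0.0314
finger_force: 60.3
```

>>> play_rows(
  gripper=[25,25,25,25],
  dp=[
    [0,0,0],
    [0,0,0],
    [0,0,0],
    [0,0,0],
  ],
  spin=[0,0,0,0],
)

```text
t: 20.38
tcp_pos: [0.4061, 0.3489, -0.0063]
ee_rot: [-0.781, 3.042, 0.001]
contact_force: [-1.2, -0.5, 10.6]
width: 0.0311
finger_force: 60.3
```

>>> play_rows(
  gripper=[25,25,25,25,25],
  dp=[
    [0,0,-10],
    [0,0,-35],
    [0,0,-35],
    [0,0,-35],
    [0,0,-35],
  ],
  spin=[0,0,0,0,0],
)

```text
t: 20.8
tcp_pos: [0.4051, 0.3479, 0.145]
ee_rot: [0.781, -3.043, 0.0]
contact_force: [0.6, 0.5, -4.0]
width: 0.0312
finger_force: 60.4
```

>>> play_rows(
  gripper=[25,25,25,25,25],
  dp=[
    [0,0,-10],
    [0,0,0],
    [0,0,0],
    [0,0,0],
    [0,0,0],
  ],
  spin=[0,5.3,5.3,5.3,5.3],
)

```text
t: 21.22
tcp_pos: [0.4053, 0.348, 0.1526]
ee_rot: [0.201, -3.135, 0.001]
contact_force: [-1.0, -0.7, -3.9]
width: 0.0311
finger_force: 60.6
```

```bash
python3 -c "
from h import *
to([.525,-.097,.151],97.6)"
```

```text
t 21.22 tcp [0.4053 0.348  0.1526] closeyaw 97.3 tilt 0.03 w 0.0311 F [-1.  -0.7 -3.9] ff 60.6 q [ 0.71  0.3  -0.05  1.22 -0.    0.58]
spin -0.3 then dp [ -59.8 -457.     1.7]
```

>>> play_rows(
  gripper=[25,25,25,25,25],
  dp=[
    [-2,-20,0],
    [-4,-35,0],
    [-5,-38,0],
    [-5,-38,0],
    [-5,-38,0],
  ],
  spin=[0,0,0,0,0],
)

```text
t: 21.63
tcp_pos: [0.4484, 0.1819, 0.1526]
ee_rot: [0.209, -3.134, 0.0]
contact_force: [0.9, 0.8, -2.9]
width: 0.0313
finger_force: 60.7
```

>>> play_rows(
  gripper=[25,25,25,25,25],
  dp=[
    [-5,-38,0],
    [-5,-38,0],
    [-5,-38,0],
    [-5,-38,0],
    [-5,-38,0],
  ],
  spin=[0,0,0,0,0],
)

```text
t: 22.05
tcp_pos: [0.4983, -0.0034, 0.1527]
ee_rot: [0.208, -3.134, -0.0]
contact_force: [1.3, 0.1, -2.6]
width: 0.0309
finger_force: 60.7
```

>>> play_rows(
  gripper=[25,25,25,25,25],
  dp=[
    [-5,-38,0],
    [-5,-35,0],
    [-3,-20,0],
    [0,0,0],
    [0,0,0],
  ],
  spin=[0,0,0,0,0],
)

```text
t: 22.47
tcp_pos: [0.5234, -0.0929, 0.1522]
ee_rot: [0.204, -3.134, -0.0]
contact_force: [-0.2, 0.8, -4.1]
width: 0.0311
finger_force: 60.9
```

```bash
python3 -c "
from h import *
to([.525,-.097,.08],97.6)"
```

```text
t 22.47 tcp [ 0.5234 -0.0929  0.1522] closeyaw 97.5 tilt 0.06 w 0.0311 F [-0.2  0.8 -4.1] ff 60.9 q [-0.18  0.29 -0.06  1.22  0.   -0.31]
spin -0.1 then dp [-1.1 -4.3 72.2]
```

>>> play_rows(
  gripper=[25,25,25,25,25],
  dp=[
    [-1,-4,20],
    [0,0,30],
    [0,0,22],
    [0,0,0],
    [0,0,0],
  ],
  spin=[0,0,0,0,0],
)

```text
t: 22.88
tcp_pos: [0.5242, -0.0948, 0.0804]
ee_rot: [0.209, -3.133, -0.001]
contact_force: [-0.1, 0.3, -2.3]
width: 0.0312
finger_force: 60.7
```

>>> play_rows(
  gripper=[25,25],
  dp=[
    [0,0,0],
    [0,0,0],
  ],
  spin=[0,0],
)

```text
t: 23.05
tcp_pos: [0.5262, -0.0956, 0.0823]
ee_rot: [-0.208, 3.132, -0.001]
contact_force: [-0.1, -0.0, -2.6]
width: 0.0309
finger_force: 60.7
```

```bash
python3 - <<'E'
from h import *
to([.525,-.097,.052],97.6)
for c in("scene","top"):
  p,d=cams.camera(c)
  if c=="scene":
    cv2.imwrite("pics/crop7.png",cv2.resize(p[200:275,225:325],(800,600),interpolation=cv2.INTER_CUBIC));np.save("s7.npy",d)
  else: cv2.imwrite("pics/t7.png",p)
  for q in("plate_hole0","castor","castor_axle","insert0"):
    for r in finder.tip_of(c,q)[:4]: print(c,q,round(r["score"],2),np.round(r["position"],4),proj(c,r["position"]).round(1))
E
```

```text
t 23.05 tcp [ 0.5262 -0.0956  0.0823] closeyaw 97.6 tilt 0.14 w 0.0309 F [-0.1 -0.  -2.6] ff 60.7 q [-0.18  0.33 -0.18  1.05  0.   -0.31]
spin 0.0 then dp [ 1.5 -1.2 30.3]
scene plate_hole0 0.93 [ 0.4985 -0.1194  0.0881] [252.5 220.7]
scene plate_hole0 0.84 [ 0.5542 -0.0685  0.0906] [278.5 232.8]
scene plate_hole0 0.69 [ 0.4929 -0.0794  0.0838] [270.7 218.6]
scene plate_hole0 0.56 [ 0.5555 -0.1105  0.0921] [258.5 235.1]
scene castor 0.65 [ 0.4201 -0.383   0.0077] [140.8 241.3]
scene castor 0.6 [ 0.5279 -0.095   0.0916] [264.7 226.4]
scene castor_axle 0.65 [ 0.5281 -0.0965  0.1308] [262.4 211.8]
scene insert0 0.88 [ 0.5522 -0.0703  0.0389] [279.2 250.8]
scene insert0 0.86 [ 0.4966 -0.079   0.0427] [272.5 234. ]
scene insert0 0.71 [ 0.5532 -0.113   0.0431] [259.5 252.1]
scene insert0 0.7 [ 0.4981 -0.1218  0.0436] [253.5 236.5]
top insert0 0.95 [ 0.5524 -0.0722  0.0436] [354.4 242.8]
```

View pics/crop7.png

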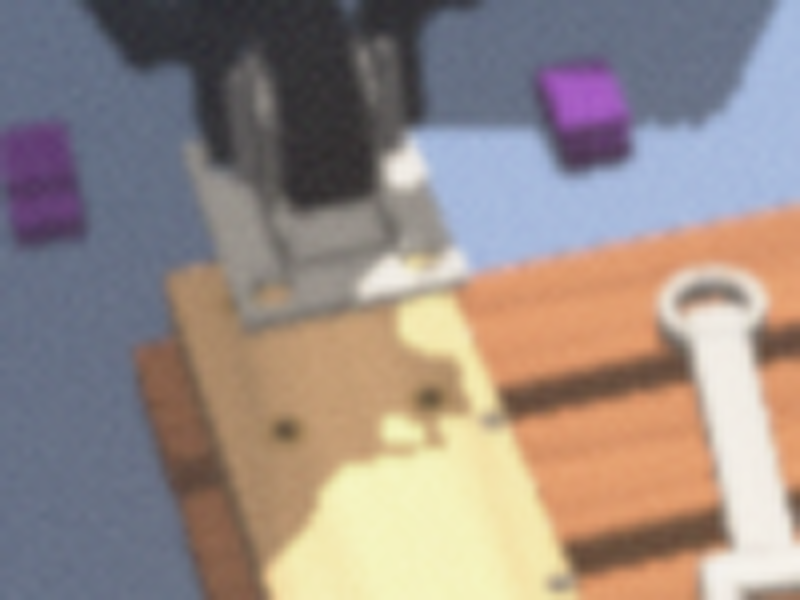

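```bash
python3 - <<'E'
from h import *
d=np.load("s7.npy");k=cams.calibration("scene")
v,u=np.mgrid[0:480,0:640];X=(np.stack([(u-k["cx"])/k["fx"]*d,(v-k["cy"])/k["fy"]*d,d],-1)-k["t"])@k["R"]
px=lambda x,y:(225+x/8-.44,200+y/8-.44)
def patch(pts):
    return np.concatenate([X[int(round(b))-1:int(round(b))+2,int(round(a))-1:int(round(a))+2].reshape(-1,3) for a,b in[px(*q) for q in pts]])
P=patch([(310,292),(340,280),(370,275),(235,240),(225,210)]);B=patch([(330,350),(360,400),(310,480),(400,500),(450,520)])
print("plate z",np.median(P[:,2]),P[:,2].std(),"batten z",np.median(B[:,2]))
for zt in (.088,.092,.096):
    H=[unproj("scene",*px(*q),zt) for q in[(270,293),(420,258)]];I=[unproj("scene",*px(*q),.042) for q in[(286,430),(430,398)]]
    print(zt,H,I,(np.mean(H,0)-np.mean(I,0)).round(4),[np.degrees(np.arctan2(*(a[1]-a[0])[1::-1])).round(1) for a in(H,I)])
E
```

```text
plate z 0.09299010449034917 0.09741086599159196 batten z 0.042588084013295564
0.088 [array([ 0.55386475, -0.11117019,  0.088     ]), array([ 0.54699185, -0.07086189,  0.088     ])] [array([ 0.5561126 , -0.11149557,  0.042     ]), array([ 0.55052206, -0.07187005,  0.042     ])] [-0.0029  0.0007  0.046 ] [np.float64(99.7), np.float64(98.0)]
0.092 [array([ 0.55879648, -0.11118207,  0.092     ]), array([ 0.55196488, -0.07111604,  0.092     ])] [array([ 0.5561126 , -0.11149557,  0.042     ]), array([ 0.55052206, -0.07187005,  0.042     ])] [0.0021 0.0005 0.05  ] [np.float64(99.7), np.float64(98.0)]
0.096 [array([ 0.5637282 , -0.11119394,  0.096     ]), array([ 0.55693792, -0.07137018,  0.096     ])] [array([ 0.5561126 , -0.11149557,  0.042     ]), array([ 0.55052206, -0.07187005,  0.042     ])] [0.007  0.0004 0.054 ] [np.float64(99.7), np.float64(98.0)]
```

>>> play_rows(
  gripper=[25,25,25,25,25],
  dp=[
    [1,-1,10],
    [0,0,12],
    [0,0,8],
    [0,0,0],
    [0,0,0],
  ],
  spin=[0,0,0,0,0],
)

```text
t: 23.97
tcp_pos: [0.5238, -0.0968, 0.05]
ee_rot: [0.208, -3.133, -0.001]
contact_force: [-0.3, -0.2, -2.1]
width: 0.0311
finger_force: 61.0
```

>>> play_rows(
  gripper=[25,25,25,25,25],
  dp=[
    [0,0,0],
    [0,0,0],
    [0,0,0],
    [0,0,0],
    [0,0,0],
  ],
  spin=[0,0,0,0,0],
)

```text
t: 24.38
tcp_pos: [0.5245, -0.0969, 0.0508]
ee_rot: [-0.208, 3.134, -0.0]
contact_force: [0.1, 0.5, -3.6]
width: 0.0309
finger_force: 61.0
```

```bash
python3 - <<'E'
from h import *
to([.5244,-.0966,.0515],97.6)
N=8;ps=[];ds=[]
for i in range(N):
  p,d=cams.camera("scene");ps.append(p.astype(float));ds.append(d)
p=np.mean(ps,0).astype(np.uint8);d=np.mean(ds,0);np.save("s8.npy",d);np.save("p8.npy",p)
cv2.imwrite("pics/crop8.png",cv2.resize(p[212:257,235:295],(800,600),interpolation=cv2.INTER_CUBIC))
for q in("plate_hole0","castor","insert0"):
    for r in finder.tip_of("scene",q)[:5]: print(q,round(r["score"],2),np.round(r["position"],4),proj("scene",r["position"]).round(1))
to([.5244,-.0966,.0515],97.6)
E
```

```text
t 24.38 tcp [ 0.5245 -0.0969  0.0508] closeyaw 97.6 tilt 0.02 w 0.0309 F [ 0.1  0.5 -3.6] ff 61.0 q [-0.18  0.36 -0.23  0.98 -0.   -0.32]
spin -0.0 then dp [ 0.1  0.3 -0.7]
plate_hole0 0.85 [ 0.5531 -0.114   0.0575] [258.3 247.1]
plate_hole0 0.73 [ 0.4955 -0.0827  0.0572] [270.3 228.9]
plate_hole0 0.72 [ 0.5483 -0.0694  0.0572] [278.8 243.2]
plate_hole0 0.68 [ 0.4954 -0.121   0.0581] [253.1 230.7]
castor 0.94 [ 0.5291 -0.0985  0.0589] [264.5 238.7]
insert0 0.93 [ 0.4981 -0.1216  0.0405] [253.7 237.5]
insert0 0.79 [ 0.5572 -0.109   0.0427] [261.5 253.2]
insert0 0.78 [ 0.4921 -0.0802  0.0442] [271.7 232.3]
insert0 0.61 [ 0.5505 -0.0721  0.0388] [278.3 250.4]
t 24.93 tcp [ 0.5244 -0.0969  0.0505] closeyaw 97.6 tilt 0.00 w 0.0310 F [ 1.2  0.6 -3.5] ff 61.0 q [-0.18  0.36 -0.24  0.98 -0.   -0.32]
spin -0.0 then dp [-0.1  0.3 -1. ]
```

View pics/crop8.png

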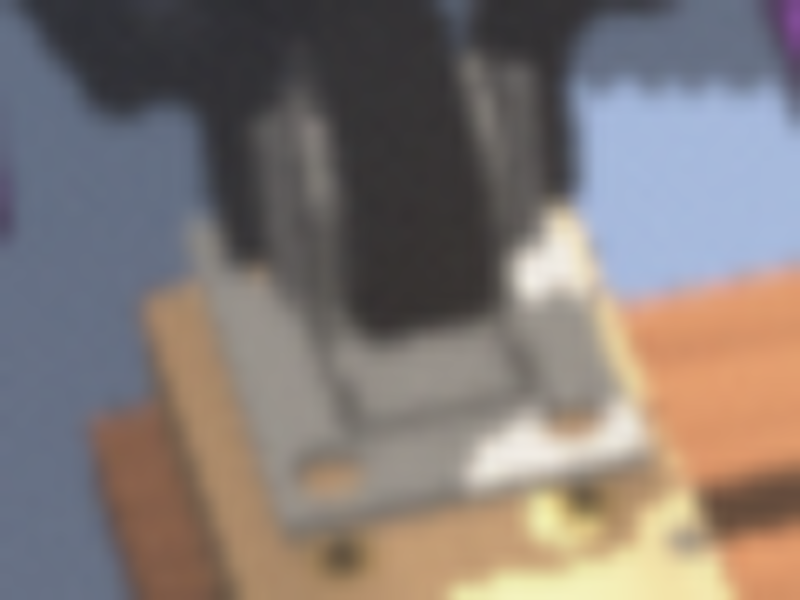

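```bash
python3 - <<'E'
from h import *
d=np.load("s8.npy");k=cams.calibration("scene")
v,u=np.mgrid[0:480,0:640];X=(np.stack([(u-k["cx"])/k["fx"]*d,(v-k["cy"])/k["fy"]*d,d],-1)-k["t"])@k["R"]
px=lambda x,y:(235+x/13.333-.46,212+y/13.333-.46)
def patch(pts): return np.median([X[int(round(b)),int(round(a)),2] for a,b in[px(*q) for q in pts]])
zp=patch([(400,465),(430,455),(270,380),(280,420),(420,390),(250,330),(290,470),(510,450)]);zb=patch([(450,530),(400,560),(300,580),(190,390),(180,340),(220,500),(480,570)])
print(zp,zb);zt=.042+zp-zb
for z in(zt,.0605):
    H=[unproj("scene",*px(*q),z) for q in[(331,472),(572,419)]];I=[unproj("scene",*px(*q),.042) for q in[(342,553),(585,500)]]
    print(z,(np.mean(H,0)-np.mean(I,0)).round(4),[np.degrees(np.arctan2(*(a[1]-a[0])[1::-1])).round(1) for a in(H,I)],[np.linalg.norm(a[1]-a[0]) for a in(H,I)])
E
```

```text
0.061536501787579766 0.04204399295520466
0.06149250883237511 [ 0.0025 -0.0006  0.0195] [np.float64(98.1), np.float64(97.7)] [np.float64(0.0396639605313509), np.float64(0.040489775361953396)]
0.0605 [ 0.0013 -0.0005  0.0185] [np.float64(98.1), np.float64(97.7)] [np.float64(0.039720848053215595), np.float64(0.040489775361953396)]
```

The picture shows the plate's front holes at crop (331,472) and (572,419), directly above the inserts at (342,553) and (585,500). By my own measurement the offset is about 1–2 mm, the yaw error under 1°, and the hover about 15 mm. The chips are in the crate and the castor is settled, so I'm handing in.

```bash
python3 -c "
from h import *
state();print(job.close_job())"
```

```text
t 24.93 tcp [ 0.5244 -0.0969  0.0505] closeyaw 97.6 tilt 0.00 w 0.0310 F [ 1.2  0.6 -3.5] ff 61.0 q [-0.18  0.36 -0.24  0.98 -0.   -0.32]
the job is handed in; nothing more can be done
None
```

The job is handed in at about 25 s: both wood chips are in the crate, and the castor is held wheel up, level and still, about 15 mm above the bare corner, its holes within about 1–2 mm of the inserts by my camera measurements; no verdict came back.

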